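# Refit the red knob on the warmer plate

### The arm

A 6-joint arm with a two-finger parallel gripper is mounted at the origin on the work surface; the furniture and walls round the work are solid. World frame = base frame: x ahead of the robot, y to its left, z up, the work surface at z = 0. Lengths are in mm, angles in rad, forces in N, time in s.
With the tool pointing down it reaches from about 275 to 750 mm from the base axis. Payload 10.2 kg.
Tool frame: the origin (TCP) lies at the very end of the fingers, on their centre line; the grasp point (between the pads) lies 19 mm behind it; z points along the fingers, y is the line along which they close (so a half turn about z gives the same grasp; the last joint's range is limited). The gripper opens to 85 mm and grips with 20 to 120 N. Pads are 22 mm wide; open, the fingers measure 114 mm over their backs; the gripper's body (76 mm by 85 mm) begins 54 mm behind the grasp point. The pads swing forward as they close: fully open they stand 13 mm farther back than shut.
Start: joints at [-1.562, 0.313, 1.498, -0, 1.331, -0.223], TCP at [120.594, -510.968, 231.294] pointing down, gripper open.
Joint ranges: [-2.94, 2.94], [-0.97, 2.17], [0.19, 2.56], [-1.23, 4.37], [0.02, 3.11], [-2.88, 2.88]. Speed limits (rad/s): [2.39, 2.39, 3.01, 3.14, 3.14, 3.14].

### API

Orientations are given as a unit quaternion [w, x, y, z].
In Python, from rig import ctrl gives the robot as it stands.
- The arm moves only by the tool step_arm, never from a script. Its argument "increments" is a list of rows, each a list of 3 entries, a list of its own where there are three numbers: the shift along the tool's x, y, z in cm, then the turn, a rotation vector about the tool's x, y, z in degrees, then the opening in per cent of the stroke, from 0 (shut) to 100 (fully open). A call has 1 to 8 rows; each row is the pose to reach, as a shift and turn from the pose commanded when the call began, along the tool's axes at that moment; what a row does not reach only later rows make up. A row lasts 1/8 s, in which the tool goes at most 62.5 mm and 10.7 degrees, less where a joint would pass 70% of its speed; a pose out of reach is approached as far as the arm can. A call with a gripper value outside its range is refused whole. The fingers move at their own pace and stop on an object; "squeeze" is the grip in N (left out, the last holds). Time passes only in rows, so rows that repeat a pose let the fingers close. It gives the time, the measured TCP pose, the force, the opening and the grip force at its end, in the units of the state.
- ctrl.sense(): the state, without advancing time (a new reading comes with each control period).
- ctrl.capture(name): name is "side" or "top" or "wrist"; returns a dict with "img" (480x640x3 uint8, red, green, blue), "fx", "fy", "cx", "cy" (pixels), "k1" (the pictures are not rectified: a ray, as slopes to the right and down, at radius r is drawn at 1 + k1 r^2 times it, then the intrinsics apply), "extrinsics" (4x4, takes a point from camera to world coordinates). Camera axes: x right, y down, z forward; pixel columns grow to the right and rows downward; lengths in mm; the calibration is good to about 2 mm. A picture is of the moment at which its call begins. There is no depth.
- ctrl.finish_job(): hands the job in; it is judged then, once.
The state is a dict: "time_s": time; "joints": joint angles; "dq": joint speeds; "tau": joint torques, N m; "eef_pos": TCP position; "ee_rot": TCP orientation; "force": force on the tool from outside, world axes, zero at the start; "wrist_torque": the same for the moment, N m; "grip_width": opening from 0.0 (shut) to 1.0 (fully open); "grip_force": force on a finger pad.
Only numpy, scipy, OpenCV 4.12 (cv2) and the standard library are available. Lean on these libraries where they do the work, as an engineer would, in place of code of your own. Each camera call takes 0.05 s, during which the arm holds its last target. There are 200 camera calls.

### The job

The warmer plate's red knob has come off; put it back. Set the red knob (not the blue one) down over the bare shaft with its grip bar clearly crossways to the shaft's flat key, so that it rests on the key; then turn it until it drops fully home on the black control deck, and let go. Leave the blue knob where it stands.

Things in the scene. Friction and masses are not known exactly. Their poses are not given: they have to be found in the camera images.
- red_knob_center (a point): Loose red knob, 90 g: round body 64 mm across, 32 mm high; on it an upright grip bar 52 long, 18 thick, 32 high; 64 mm in all. Point on its axis half-way up, 32 mm above the underside; the bar spans 0 to 32 mm above the point. x along the bar, y across, z up. Underside has a slot 38 (along x) x 18 (y) x 26 mm deep, centred; the same after a half turn.
- shaft: Fixed bare shaft on the warmer's deck, in a red ring 72 mm across. Flat key 30 (x) x 12 (y) x 12 mm high; on it a round pilot pin 10 mm thick, 12 mm high, pointed. Origin on the axis at deck level, 60 mm above the table; x along the key. A knob set crossways rests 12 mm above the deck; with its bar within about 10 degrees of the key, either way round, it can drop to the deck.
- blue_knob_center (a point): Loose blue knob of the same shape and size, from another machine: leave it alone. Point on its axis half-way up, 32 mm above the underside; x along its grip bar.
- warmer: Steel warmer plate, a box 200 x 200 x 60 mm fixed to the table; origin under its centre, front towards -x. On top: black control deck along the front with the shaft near its left end and a low black dial (44 mm across, 20 mm high) 110 mm to the right of the shaft; a dark round plate (120 mm across, 4 mm high) behind.

How it is judged (in metres and radians):
On the way:
1. the red knob sits over the shaft's pilot pin, resting on the key, its grip bar more than 20 degrees from the key's direction (horizontal distance between red_knob_center and shaft below 0.01 m and z of red_knob_center in the frame of shaft between 0.04 and 0.049 m and angle between the x axis of red_knob_center and the x axis of shaft, either way round above 0.35 rad), for 0.2 s.
At the end, for the whole second after the job is handed in: The red knob is home on the shaft: its axis within 7 mm of the shaft's, its underside within 3 mm of the deck, its bar within 20 degrees of the key, upright within 7 degrees, at rest; the blue knob is within 30 mm of where it stood (horizontal distance between red_knob_center and shaft below 0.007 m and z of red_knob_center in the frame of shaft below 0.035 m and angle between the x axis of red_knob_center and the x axis of shaft, either way round below 0.35 rad and angle between red_knob_center's own z axis and vertical below 0.12 rad and linear speed of red_knob below 0.02 m/s and distance of blue_knob_center from where it was at the start of the episode below 0.03 m); the robot touches nothing.
It fails at once if the blue knob is moved by more than 30 mm (distance of blue_knob_center from where it was at the start of the episode above 0.03 m).
It also fails if it takes over 45 s, if anything falls off the work surface, if the arm or the gripper's body presses on something with over 40 N, if the wrist force passes 120 N, or if a joint passes its speed limit or range.

## Working session

There is one attempt and no reset: what is moved stays moved. The work goes in short steps, Python scripts to look and compute and a tool call to move; the robot and the scene stay as the last step left them, time stands still between calls to the robot, and variables do not carry over. Pictures are saved under pics/ and viewed, at most 10 in all, crops included, and the job is handed in when it is done.

Besides the shell and the picture viewer there is one more tool, called after "Emit:" by a JSON object that holds its "api" and its "payload", one argument or row to a line. step_arm: Moves the arm, as the interface text tells. Its arguments: {"type":"object","properties":{"increments":{"type":"array"},"squeeze":{"type":"number"}},"required":["increments"]}

```bash
mkdir -p pics; ls; cat > h.py <<'E'
import numpy as np,cv2
from rig import ctrl
from scipy.spatial.transform import Rotation as R
def cap(n,f):
    d=ctrl.capture(n); cv2.imwrite('pics/'+f+'.png',d['img'][:,:,::-1]); np.savez('pics/'+f,**d); return d
def ld(f): return dict(np.load('pics/'+f+'.npz'))
def px2w(d,u,v,z):
    K=np.array([[d['fx'],0,d['cx']],[0,d['fy'],d['cy']],[0,0,1]],float)
    p=cv2.undistortPoints(np.array([[[u,v]]],float),K,np.array([d['k1'],0,0,0],float))[0,0]
    E=d['extrinsics']; r=E[:3,:3]@np.array([p[0],p[1],1]); o=E[:3,3]
    return o+r*(z-o[2])/r[2]
def w2px(d,P):
    E=np.linalg.inv(d['extrinsics']); c=E[:3,:3]@np.array(P,float)+E[:3,3]
    x,y=c[:2]/c[2]; s=1+d['k1']*(x*x+y*y); return np.array([d['fx']*x*s+d['cx'],d['fy']*y*s+d['cy']])
E
python3 - <<'E'
from h import *
a=cap('top','top0'); b=cap('side','side0')
for d in(a,b): print(d['fx'],d['k1'],np.round(d['extrinsics'],2).tolist())
s=ctrl.sense(); print(s)
E
```

```text
pics
510.4150310016012 -0.04635185897445324 [[0.01, -0.99, 0.12, 390.03], [-1.0, -0.02, -0.03, 83.3], [0.03, -0.12, -0.99, 948.33], [0.0, 0.0, 0.0, 1.0]]
484.4750278321644 -0.11764253757948182 [[0.97, -0.08, 0.25, 291.83], [-0.26, -0.32, 0.91, -714.13], [0.01, -0.94, -0.33, 349.27], [0.0, 0.0, 0.0, 1.0]]
{'time_s': 0.1, 'joints': array([-1.56239044e+00,  3.13384870e-01,  1.49834091e+00,  1.35361917e-05,
        1.33099111e+00, -2.23386105e-01]), 'dq': array([ 0.00021451, -0.00202168, -0.00177933, -0.00086608, -0.00103985,
        0.00035928]), 'tau': array([ 2.28722318e-03, -4.12903225e+01, -2.60143125e+01, -2.05481047e-04,
        3.01262124e-03, -5.80468708e-06]), 'eef_pos': array([ 120.60074854, -510.73480019,  230.80460073]), 'ee_rot': array([-5.58170982e-04,  9.93291602e-01,  1.15635104e-01,  6.68416820e-05]), 'force': array([ 0.1808216 ,  0.87249192, -0.21291761]), 'wrist_torque': array([-0.02145332,  0.00836059, -0.01241211]), 'grip_force': 0.0, 'grip_width': 1.0012453329317827}
```

View pics/top0.png

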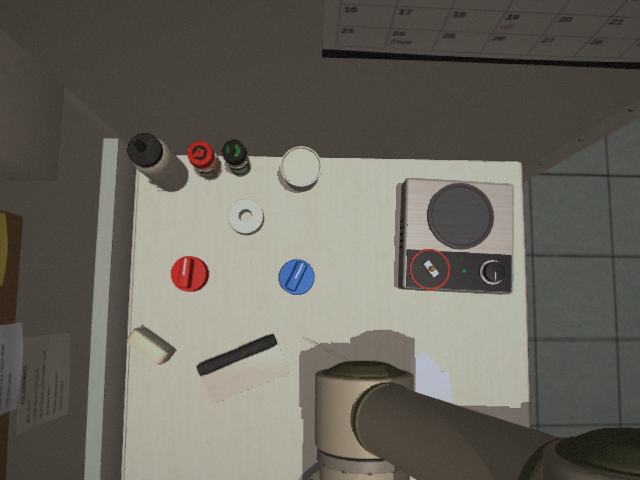

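View pics/side0.png

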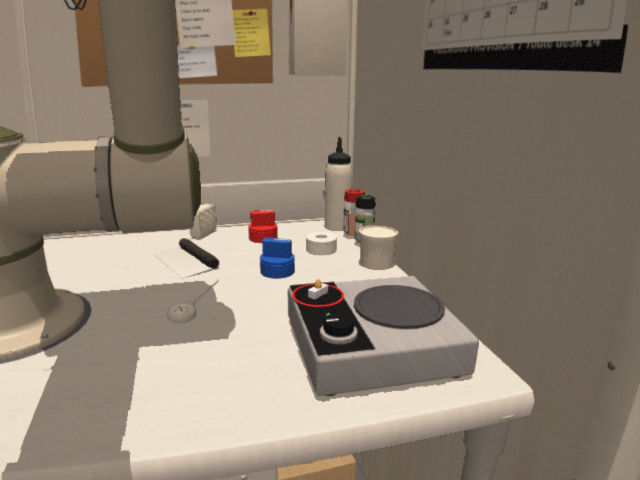

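The top view shows the red knob at about (189,274) with its bar nearly along the columns. The blue knob is at (296,277), and the shaft ring is at (430,269) with its white key running diagonally. The side view agrees. I'll enlarge both areas.

```bash
python3 - <<'E'
from h import *
d=ld('top0'); im=d['img'][:,:,::-1]
A=cv2.resize(im[245:305,155:225],None,fx=5.5,fy=5.5,interpolation=cv2.INTER_CUBIC)
B=cv2.resize(im[240:300,395:465],None,fx=5.5,fy=5.5,interpolation=cv2.INTER_CUBIC)
cv2.imwrite('pics/crop0.png',np.hstack([A,B])); print(A.shape)
hsv=cv2.cvtColor(np.ascontiguousarray(im),cv2.COLOR_BGR2HSV)
m=((hsv[...,0]<8)|(hsv[...,0]>172))&(hsv[...,1]>150)&(hsv[...,2]>60)
for x0,x1,z in((165,215,32),(405,455,60)):
    q=np.zeros(m.shape,np.uint8); q[245:300,x0:x1]=m[245:300,x0:x1]
    c=max(cv2.findContours(q,0,1)[0],key=cv2.contourArea); e=cv2.fitEllipse(c); print(e,px2w(d,*e[0],z))
E
```

```text
(330, 385, 3)
((189.1341094970703, 273.3741455078125), (34.01911544799805, 36.428958892822266), 91.83708953857422) [438.04161298 295.6377857   32.        ]
((429.4289245605469, 268.7772521972656), (38.8323974609375, 40.034210205078125), 133.0089874267578) [ 450.34912884 -129.92085396   60.        ]
```

View pics/crop0.png

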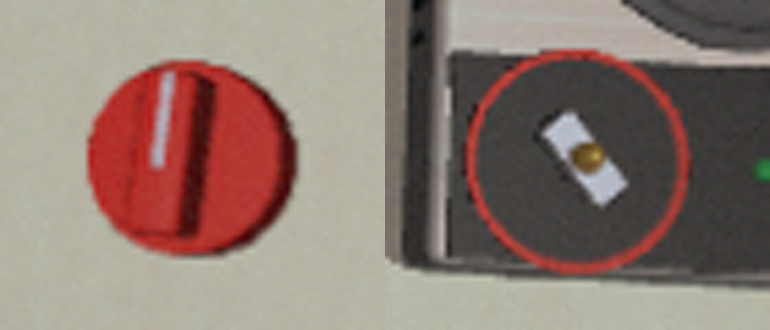

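```bash
python3 - <<'E'
from h import *
d=ld('top0')
A=lambda u,v,z:px2w(d,155+(u+.5)/5.5-.5,245+(v+.5)/5.5-.5,z)
B=lambda u,v,z:px2w(d,395+(u-385+.5)/5.5-.5,240+(v+.5)/5.5-.5,z)
ang=lambda a,b:np.degrees(np.arctan2(*(b-a)[1::-1]))
for a,b in(((192,78),(178,236)),((170,72),(157,167)),((147,76),(132,232))):print(ang(A(*b,64),A(*a,64)))
print('bar c',(A(192,78,64)+A(132,232,64))/2)
k=[(568,112),(628,184),(604,207),(543,132)]; W=[B(*p,72) for p in k]
print('key',np.mean(W,0),ang(W[2],W[3]),ang(W[1],W[0]),np.linalg.norm(W[0]-W[1]),np.linalg.norm(W[1]-W[2]))
s=ctrl.sense();r=R.from_quat(s['ee_rot'],scalar_first=True).as_matrix();print(np.round(r,4))
E
```

```text
-2.7338142803479375
-5.397219562150219
-3.062312935457983
bar c [437.3430272  297.02169863  64.        ]
key [ 450.14384474 -129.95588461   72.        ] 39.28945696873989 39.952674701929645 29.356967451634837 10.663993044393873
[[ 9.733e-01  2.297e-01  0.000e+00]
 [ 2.297e-01 -9.733e-01  1.100e-03]
 [ 3.000e-04 -1.100e-03 -1.000e+00]]
```

```bash
cat >> h.py <<'E'
def goto(x,y,z,yaw):
    s=ctrl.sense(); M=R.from_quat(s['ee_rot'],scalar_first=True)
    T=R.from_matrix(np.array([[1,0,0],[0,-1,0],[0,0,-1.]])); T=R.from_euler('z',yaw,degrees=True)*T
    print('t',s['time_s'],'eef',s['eef_pos'].round(1),'yaw',np.degrees(np.arctan2(*M.as_matrix()[1::-1,0])).round(2),'F',s['force'].round(1),'grip',s['grip_width'].round(3),s['grip_force'].round(1))
    print('shift cm',(M.inv().apply(np.array([x,y,z])-s['eef_pos'])/10).round(2),'turn',np.degrees((M.inv()*T).as_rotvec()).round(1))
E
python3 -c "
from h import *
goto(450,-130,240,-3.5);goto(438,296,240,-3.5)"
```

```text
Traceback (most recent call last):
  File "h.py", line 18, in goto
    print('t',s['time_s'],'eef',s['eef_pos'].round(1),'yaw',np.degrees(np.arctan2(*M.as_matrix()[1::-1,0])).round(2),'F',s['force'].round(1),'grip',s['grip_width'].round(3),s['grip_force'].round(1))
                                                                                                                                                    ^^^^^^^^^^^^^^^^^^^^^
AttributeError: 'float' object has no attribute 'round'
```

```bash
sed -i "s/s\['grip_width'\].round(3),s\['grip_force'\].round(1)/round(s['grip_width'],3),round(s['grip_force'],1)/" h.py
python3 -c "
from h import *
goto(450,-130,240,-3.5);goto(438,296,240,-3.5)"
```

```text
t 0.1 eef [ 120.6 -510.7  230.8] yaw 13.28 F [ 0.2  0.9 -0.2] grip 1.001 0.0
shift cm [ 40.81 -29.49  -0.88] turn [-0.1 -0.  16.8]
t 0.1 eef [ 120.6 -510.7  230.8] yaw 13.28 F [ 0.2  0.9 -0.2] grip 1.001 0.0
shift cm [ 49.42 -71.23  -0.83] turn [-0.1 -0.  16.8]
```

Emit:
{"api": "step_arm", "payload": {
  "increments": [
    [[5, -4, -0.9], [0, 0, 4], 100],
    [[10, -7.5, -0.9], [0, 0, 8], 100],
    [[16, -11.5, -0.9], [0, 0, 12], 100],
    [[22, -16, -0.9], [0, 0, 16.8], 100],
    [[28, -20, -0.9], [0, 0, 16.8], 100],
    [[34, -24.5, -0.9], [0, 0, 16.8], 100],
    [[38, -27.5, -0.9], [0, 0, 16.8], 100],
    [[40.8, -29.5, -0.9], [0, 0, 16.8], 100]
  ]
}}

```text
time_s: 1.1
eef_pos: [448.1, -131.5, 240.2]
ee_rot: [0.0, 1.0, -0.031, -0.0]
force: [0.6, -1.3, -0.0]
grip_width: 1.0
grip_force: 0.0
```

```bash
python3 -c "
from h import *
d=cap('wrist','w1');print(np.round(d['extrinsics'],2).tolist())
goto(438,296,240,-3.5);print(w2px(d,[450,-130,72]))"
```

```text
[[-0.06, -0.96, -0.28, 520.6], [-1.0, 0.06, 0.02, -135.58], [-0.0, 0.28, -0.96, 382.81], [0.0, 0.0, 0.0, 1.0]]
t 1.15 eef [ 451.1 -126.2  240.1] yaw -3.22 F [-0.9  5.7 -1.5] grip 1.0 0.0
shift cm [ -3.68 -42.07   0.11] turn [-0.1 -0.1  0.3]
[317.61631162 214.63581719]
```

View pics/w1.png

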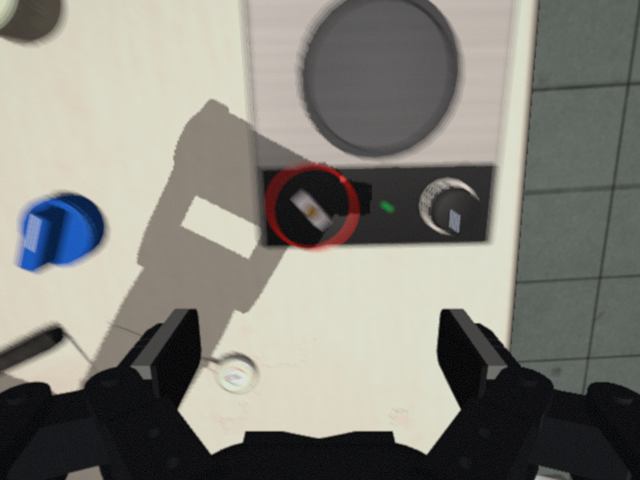

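The wrist view is smeared because the arm was still settling. It shows the key near (312,209) in the ring, about where predicted, so I'll go on to the red knob.

Emit:
{"api": "step_arm", "payload": {
  "increments": [
    [[-0.5, -5, 0], [0, 0, 0], 100],
    [[-1, -11, 0], [0, 0, 0], 100],
    [[-1.5, -17, 0], [0, 0, 0], 100],
    [[-2.1, -23, 0], [0, 0, 0], 100],
    [[-2.6, -29, 0], [0, 0, 0], 100],
    [[-3.1, -35, 0], [0, 0, 0], 100],
    [[-3.6, -40, 0], [0, 0, 0], 100],
    [[-3.8, -42.4, 0], [0, 0, 0], 80]
  ]
}}

```text
time_s: 2.15
eef_pos: [434.5, 294.4, 239.8]
ee_rot: [0.0, 1.0, -0.029, -0.0]
force: [1.3, -0.3, -0.6]
grip_width: 0.815
grip_force: 0.0
```

Emit:
{"api": "step_arm", "payload": {
  "increments": [
    [[0, 0, 0], [0, 0, 0], 70],
    [[0, 0, 0], [0, 0, 0], 60],
    [[0, 0, 0], [0, 0, 0], 60],
    [[0, 0, 0], [0, 0, 0], 60]
  ]
}}

```text
time_s: 2.65
eef_pos: [435.5, 291.5, 240.4]
ee_rot: [-0.0, 1.0, -0.031, 0.0]
force: [-0.9, -0.0, -1.1]
grip_width: 0.598
grip_force: 0.0
```

```bash
python3 -c "
from h import *
d=cap('wrist','w2')
goto(438,296,36,-3.5);print(w2px(d,[438,296,32]),w2px(d,[438,296,64]),w2px(d,[464,294.5,64]))"
```

```text
t 2.7 eef [435.4 291.7 240.4] yaw -3.57 F [0.3 0.2 0.5] grip 0.595 0.0
shift cm [ 0.23 -0.45 20.44] turn [-0.  -0.  -0.1]
[314.38720591 204.00699262] [313.93678779 211.82491431] [313.63082488 179.50309278]
```

View pics/w2.png

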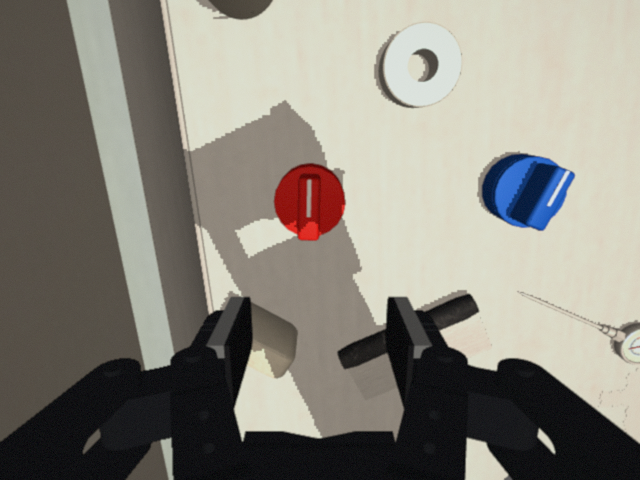

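The knob is at about (310,201), with the bar vertical in the image and its top face centred near (309,203). I predicted (314,204–212), so the knob lies slightly further to +y.

```bash
python3 -c "
from h import *
d=ld('w2')
im=np.ascontiguousarray(d['img'][:,:,::-1]);h=cv2.cvtColor(im,cv2.COLOR_BGR2HSV)
m=(((h[...,0]<8)|(h[...,0]>172))&(h[...,1]>150)).astype(np.uint8);m[:,:260]=0;m[:,360:]=0;m[217:]=0
c=max(cv2.findContours(m,0,1)[0],key=cv2.contourArea).reshape(-1,2);c=c[c[:,1]<212]
# circle centre in world z=32
P=np.array([px2w(d,*p,32)[:2] for p in c]);A=np.c_[2*P,np.ones(len(P))];s=np.linalg.lstsq(A,(P**2).sum(1),rcond=None)[0]
print(s[:2],np.sqrt(s[2]+s[:2]@s[:2]))
print(px2w(d,309,175,64),px2w(d,309,220,64))
E=d['extrinsics'];print(np.degrees(np.arctan2(-E[1,1],-E[0,1])))
"
```

```text
[448.75610948 299.69491631] 22.975758720477813
[467.75800452 297.89711746  64.        ] [431.48928934 300.45331583  64.        ]
-3.6222637771343154
```

Emit:
{"api": "step_arm", "payload": {
  "increments": [
    [[0.4, -0.65, 3], [0, 0, 0], 60],
    [[0.4, -0.65, 7], [0, 0, 0], 60],
    [[0.4, -0.65, 11], [0, 0, 0], 60],
    [[0.4, -0.65, 15], [0, 0, 0], 60],
    [[0.4, -0.65, 18], [0, 0, 0], 60],
    [[0.4, -0.65, 19.5], [0, 0, 0], 60],
    [[0.4, -0.65, 20.2], [0, 0, 0], 60],
    [[0.4, -0.65, 20.2], [0, 0, 0], 60]
  ]
}}

```text
time_s: 3.7
eef_pos: [440.0, 298.5, 38.8]
ee_rot: [-0.0, 1.0, -0.031, 0.0]
force: [-0.4, 0.4, -0.1]
grip_width: 0.598
grip_force: 0.0
```

Emit:
{"api": "step_arm", "payload": {
  "increments": [
    [[0, 0, 0], [0, 0, 0], 45],
    [[0, 0, 0], [0, 0, 0], 30],
    [[0, 0, 0], [0, 0, 0], 20],
    [[0, 0, 0], [0, 0, 0], 10],
    [[0, 0, 0], [0, 0, 0], 10],
    [[0, 0, 0], [0, 0, 0], 10],
    [[0, 0, 0], [0, 0, 0], 10]
  ],
  "squeeze": 40
}}

```text
time_s: 4.58
eef_pos: [439.9, 298.5, 38.8]
ee_rot: [-0.0, 1.0, -0.031, 0.0]
force: [-0.8, -0.7, 5.8]
grip_width: 0.203
grip_force: 39.8
```

Emit:
{"api": "step_arm", "payload": {
  "increments": [
    [[0, 0, -2], [0, 0, 0], 10],
    [[0, 0, -6], [0, 0, 0], 10],
    [[0, 0, -11], [0, 0, 0], 10],
    [[0, 2, -15], [0, 0, 0], 10],
    [[0, 6, -17], [0, 0, 0], 10],
    [[0.5, 11, -17], [0, 0, 0], 10],
    [[1, 17, -17], [0, 0, 0], 10],
    [[1.5, 23, -17], [0, 0, 0], 10]
  ]
}}

```text
time_s: 5.58
eef_pos: [440.1, 66.3, 208.1]
ee_rot: [0.0, 1.0, -0.03, -0.0]
force: [1.5, -1.2, -1.5]
grip_width: 0.201
grip_force: 39.3
```

```bash
python3 -c "
from h import *
goto(450,-130,170,-3.5)"
```

```text
t 5.575 eef [440.1  66.3 208.1] yaw -3.49 F [ 1.5 -1.2 -1.5] grip 0.201 39.3
shift cm [ 2.19 19.53  3.81] turn [0. 0. 0.]
```

Emit:
{"api": "step_arm", "payload": {
  "increments": [
    [[0.6, 5, 0], [0, 0, 0], 10],
    [[1.2, 10, 1], [0, 0, 0], 10],
    [[1.8, 15, 2.5], [0, 0, 0], 10],
    [[2.2, 18.5, 3.8], [0, 0, 0], 10],
    [[2.2, 19.7, 3.8], [0, 0, 0], 10],
    [[2.2, 19.7, 3.8], [0, 0, 0], 10],
    [[2.2, 19.7, 3.8], [0, 0, 0], 10],
    [[2.2, 19.7, 3.8], [0, 0, 0], 10]
  ]
}}

```text
time_s: 6.58
eef_pos: [450.5, -129.1, 170.6]
ee_rot: [0.0, 1.0, -0.03, 0.0]
force: [0.9, 0.4, -1.3]
grip_width: 0.199
grip_force: 39.4
```

```bash
python3 - <<'E'
from h import *
d=cap('wrist','w3'); b=cap('side','side3')
goto(450,-130,111,-3.5)
for P in([450,-130,72],[450,-130,84]):print(w2px(d,P),w2px(b,P))
u,v=w2px(b,[450,-130,110]).astype(int);print(u,v)
B=cv2.resize(b['img'][v-70:v+80,u-75:u+75,::-1],(480,480),interpolation=cv2.INTER_CUBIC)
cv2.imwrite('pics/c3.png',B)
cv2.imwrite('pics/both3.png',np.hstack([cv2.resize(B,(300,300)),cv2.resize(d['img'][:,:,::-1],(400,300))]))
E
```

```text
t 6.675 eef [ 450.5 -129.4  170.5] yaw -3.46 F [-0.1 -0.1 -0.8] grip 0.204 39.4
shift cm [-0.05  0.06  5.95] turn [ 0. -0.  0.]
[321.19467898 243.03385999] [317.73321654 286.80851199]
[321.29531251 248.86536448] [317.81964707 278.77041348]
318 260
```

View pics/both3.png

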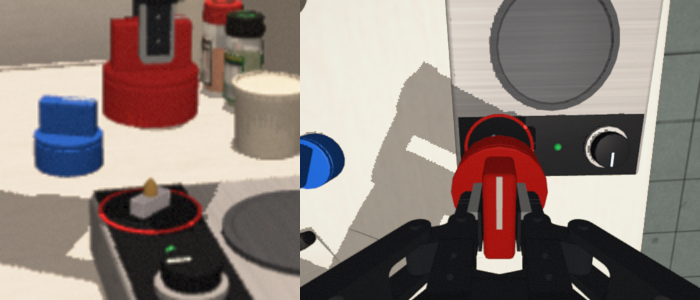

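The side crop shows the knob body centred at column 151, with the ring and pin at 151 and 150. The wrist view has knob and ring both centred at column 500. They are aligned to about 1 mm, so I'll lower the knob onto the key.

Emit:
{"api": "step_arm", "payload": {
  "increments": [
    [[0, 0.05, 2], [0, 0, 0], 10],
    [[0, 0.05, 4], [0, 0, 0], 10],
    [[0, 0.05, 5], [0, 0, 0], 10],
    [[0, 0.05, 5.5], [0, 0, 0], 10],
    [[0, 0.05, 5.8], [0, 0, 0], 10],
    [[0, 0.05, 6.0], [0, 0, 0], 10],
    [[0, 0.05, 6.0], [0, 0, 0], 10],
    [[0, 0.05, 6.0], [0, 0, 0], 10]
  ]
}}

```text
time_s: 7.68
eef_pos: [450.5, -130.7, 110.7]
ee_rot: [0.0, 1.0, -0.031, 0.0]
force: [-1.1, 0.8, 3.7]
grip_width: 0.201
grip_force: 39.9
```

Emit:
{"api": "step_arm", "payload": {
  "increments": [
    [[0, 0, 0], [0, 0, 0], 10],
    [[0, 0, 0], [0, 0, 0], 10],
    [[0, 0, 0], [0, 0, -8], 10],
    [[0, 0, 0], [0, 0, -17], 10],
    [[0, 0, 0], [0, 0, -26], 10],
    [[0, 0, 0], [0, 0, -35], 10],
    [[0, 0, 0], [0, 0, -43], 10],
    [[0, 0, 0], [0, 0, -43], 10]
  ]
}}

```text
time_s: 8.68
eef_pos: [450.2, -130.4, 110.0]
ee_rot: [-0.0, 0.941, 0.337, -0.0]
force: [-0.7, 0.1, -0.9]
grip_width: 0.202
grip_force: 39.4
```

Emit:
{"api": "step_arm", "payload": {
  "increments": [
    [[0, 0, 0.2], [0, 0, 0], 10],
    [[0, 0, 0.4], [0, 0, 0], 10],
    [[0, 0, 0.6], [0, 0, 0], 10],
    [[0, 0, 0.6], [0, 0, 0], 10]
  ]
}}

```text
time_s: 9.18
eef_pos: [450.2, -130.5, 104.1]
ee_rot: [-0.0, 0.941, 0.338, -0.0]
force: [-0.4, -0.6, -1.1]
grip_width: 0.204
grip_force: 39.4
```

It's going in freely, so I'll seat it.

Emit:
{"api": "step_arm", "payload": {
  "increments": [
    [[0, 0, 0.3], [0, 0, 0], 10],
    [[0, 0, 0.45], [0, 0, 0], 10],
    [[0, 0, 0.53], [0, 0, 0], 10],
    [[0, 0, 0.58], [0, 0, 0], 10],
    [[0, 0, 0.58], [0, 0, 0], 10]
  ]
}}

```text
time_s: 9.8
eef_pos: [450.3, -130.6, 98.7]
ee_rot: [0.0, 0.941, 0.338, 0.0]
force: [-1.3, 0.5, 3.1]
grip_width: 0.202
grip_force: 40.1
```

Contact is at deck level (underside about 60 mm). Next I release and retreat.

Emit:
{"api": "step_arm", "payload": {
  "increments": [
    [[0, 0, 0], [0, 0, 0], 30],
    [[0, 0, 0], [0, 0, 0], 45],
    [[0, 0, 0], [0, 0, 0], 50],
    [[0, 0, -2], [0, 0, 0], 50],
    [[0, 0, -6], [0, 0, 0], 50],
    [[0, 0, -11], [0, 0, 0], 50],
    [[0, 0, -13], [0, 0, 0], 50],
    [[0, 0, -13], [0, 0, 0], 50]
  ]
}}

```text
time_s: 10.8
eef_pos: [450.8, -130.7, 229.4]
ee_rot: [0.001, 0.941, 0.338, 0.001]
force: [0.2, -1.2, -0.7]
grip_width: 0.498
grip_force: 0.0
```

```bash
python3 - <<'E'
from h import *
goto(450,-130,200,0)
b=cap('side','side4');d=cap('wrist','w4')
u,v=w2px(b,[450,-130,90]).astype(int)
B=cv2.resize(b['img'][v-75:v+75,u-75:u+75,::-1],(400,400),interpolation=cv2.INTER_CUBIC)
cv2.imwrite('pics/both4.png',np.hstack([B[:300,:],cv2.resize(d['img'][:,:,::-1],(400,300))]))
E
```

```text
t 10.8 eef [ 450.8 -130.7  229.4] yaw 39.49 F [ 0.2 -1.2 -0.7] grip 0.498 0.0
shift cm [-0.01 -0.11  2.94] turn [ 0.1 -0.1 39.5]
```

View pics/both4.png

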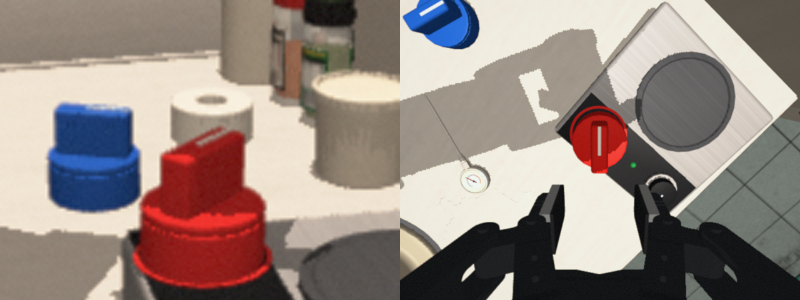

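The red knob at (205,250) sits flat on the deck inside its ring, with the gripper clear of it. The blue knob is still where it stood.

```bash
python3 -c "
from rig import ctrl
print(ctrl.finish_job())"
```

```text
the job is handed in; nothing more can be done
None
```

The red knob was set crossways on the key, turned about 43° until it dropped fully onto the deck, and released. The blue knob was not touched, and the job is handed in; no verdict was shown.

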